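# Set a toppled casting under the bench probe

### The job

The angle casting has toppled onto its side on the inspection bench: stand it upright on its foot on the bench, then slide it in under the raised tip of the probe until the small round recess in its foot is right below the tip. Then gently press the probe's black button down until the tip has gone fully down into the recess, and let go of everything, leaving the other things on the bench where they are.

Things in the scene. Friction and masses are not known exactly. Their poses are not given: they have to be found in the camera images.
- bracket: Loose L-shaped aluminium casting, 0.4 kg. Origin: centre of the foot's underside. Standing: z up, x along the foot away from the web. Foot 130 (x) by 50 (y) by 16 (z) mm. Web: plate 14 mm thick (x -65 to -51 mm), 50 mm wide, rising to z = 106 mm; grasp it across its thickness. At the start it lies on its +y side (origin 25 mm up, z level).
- mark (a point): Centre of the mouth of the round recess in the top face of the foot, at (43, 0, 16) mm in the casting's frame: 11.5 mm wide, 10 mm deep, blind, with a 1.5 mm chamfer.
- stand: Fixed grey comparator stand. Origin: on the bench below the probe axis; z up; x towards its column. Foot (130 mm wide, 22 high) and column (34 mm thick, 237 tall) begin 85 mm behind the axis: the bench under the probe is free. Arm 36 mm wide, z 118 to 152 mm, from column to 9 mm before the axis; 26 mm sleeve z 105 to 155 mm; 58 mm dial on the arm's -y side.
- tip (a point): Lower end of the vertical steel probe, an 8 mm pin with a blunt cone end (4 mm wide at the very tip, 3 mm long). 22 mm above the bench when raised, i.e. 6 mm above the casting's foot.
- button (a point): Centre of the top face of the round black button (32 mm across, 14 mm thick) on the upper end of the probe; 220 mm above the bench when raised. Press it straight down.
- probe (a joint): Downward travel of the probe in m: 0 raised, 0.020 its lower stop. It slides stiffly (about 4 N) and stays where it is left. The tip meets the foot's top face at 0.006 and the bottom of the recess at 0.016.
- ring_gauge: Bystander: loose steel ring lying flat, 84 mm across, 22 mm high; origin at the centre of its underside.
- master: Bystander: loose stepped steel cylinder standing up, 60 mm wide foot, 75 mm tall; origin at the centre of its underside.
- oil_can: Bystander: loose white plastic bottle with black cap, 48 mm wide, 120 mm tall; origin at the centre of its underside.
Not all that is in view belongs to the job. Of the things shaped like the stand, the grey one is meant. There is more than one size of the bracket; the job needs the larger.

How it is judged:
By the outcome, as a careful person would: the job done as asked, in the order asked, and still so for the second after the job is handed in, with the robot touching nothing.
It also fails if it takes over 67 s, if anything falls off the work surface, if the arm or the gripper's body presses on something with over 40 N, if the wrist force passes 120 N, or if a joint passes its speed limit or range.

### The arm

A 7-joint arm with a two-finger parallel gripper is mounted at the origin on the work surface. World frame = base frame: x ahead of the robot, y to its left, z up, the work surface at z = 0. Lengths are in m, angles in rad, forces in N, time in s.
With the tool pointing down it reaches from about 0.425 to 0.875 m from the base axis. Payload 4.7 kg.
Tool frame: the origin (TCP) lies at the centre of the arm's flange, where the gripper is bolted on; the fingertips stand 173 mm ahead of it and the grasp point (between the pads) lies 155 mm ahead of it; z points along the fingers, y is the direction in which the jaws open and shut (so a half turn about z gives the same grasp; the last joint's range is limited). The gripper opens to 85 mm and grips with 20 to 120 N. Pads are 22 mm wide; open, the fingers measure 114 mm over their backs; the gripper's body (76 mm by 85 mm) begins 54 mm behind the grasp point. The pads swing forward as they close: fully open they stand 13 mm farther back than shut.
Start: joints at [1.349, 0.321, -0.07, 1.45, 0.023, 1.371, -0.057], TCP at [0.152, -0.632, 0.405] pointing down, gripper open.
Joint ranges: [-2.86, 2.86], [-0.3, 2.09], [-1.38, 1.24], [0.06, 2.45], [-1.56, 4.7], [0.09, 2.05], [-2.69, 2.69]. Speed limits (rad/s): [2.57, 2.57, 3.14, 3.14, 3.14, 3.14, 3.14].

### API

Orientations are given as [roll, pitch, yaw] about the fixed x, y, z axes, in that order (R = Rz(yaw) Ry(pitch) Rx(roll)).
In Python, from bench import r gives the robot as it stands.
- The arm moves only by the tool play_rows, never from a script. Its argument "moves" is one flat list of numbers, 5 for each row, row after row: the shift along the tool's x, y, z in cm, then the turn about the tool's z in degrees, then the opening, from 0 (shut) to 1 (fully open). A call has 1 to 12 rows; each row shifts and turns the commanded pose from where the row before left it, along the tool's axes as they then stand; what a row does not reach is not made up. A row lasts 1/8 s, in which the tool goes at most 62.5 mm and 10.7 degrees, less where a joint would pass 70% of its speed; a pose out of reach is approached as far as the arm can. A call with a gripper value outside its range is refused whole. The fingers move at their own pace and stop on an object; "force" is the grip in N (left out, the last holds). Time passes only in rows, so rows that do not move let the fingers close. It gives the time, the measured TCP pose, the force and the opening at its end, in the units of the state.
- r.read_state(): the state, without advancing time (a new reading comes with each control period).
- r.grab_frame(name): name is "side" or "top"; returns a dict with "img" (420x560x3 uint8, red, green, blue), "depth" (420x560 float32, m along the optical axis (not along the pixel's ray), 0 where there is no reading), "camera_matrix" (3x3 intrinsics, pixels), "distortion" ([k1, k2, p1, p2, k3] as OpenCV has them; the pictures are not rectified), "R" (3x3) and "t" (3): a world point X has camera coordinates R X + t. Camera axes: x right, y down, z forward; pixel columns grow to the right and rows downward; lengths in m; the calibration is good to about 2 mm. A picture is of the moment at which its call begins.
- r.close_job(): hands the job in, once; it reports no verdict.
The state is a dict: "time_s": time; "qpos": joint angles; "qd": joint speeds; "joint_efforts": joint torques, N m; "ee_pos": TCP position; "orientation": TCP orientation; "force": force on the tool from outside, world axes, zero at the start; "ft_torque": the same for the moment, N m; "gripper_width": opening from 0.0 (shut) to 1.0 (fully open).
Only numpy, scipy, OpenCV 4.12 (cv2) and the standard library are available. Lean on these libraries where they do the work, as an engineer would, in place of code of your own. Each camera call takes 0.05 s, during which the arm holds its last target. There are 200 camera calls.

## Working session

There is one attempt and no reset: what is moved stays moved. The work goes in short steps, Python scripts to look and compute and a tool call to move; the robot and the scene stay as the last step left them, time stands still between calls to the robot, and variables do not carry over. Pictures are saved under pics/ and viewed, about 8 in all and at most 12, crops included, and the job is handed in when it is done.

Besides the shell and the picture viewer there is one more tool, called as a command line: name --argument value ..., lists and objects as JSON in quotes. play_rows: Moves the arm, as the interface text tells. Its arguments: {"type":"object","properties":{"moves":{"type":"array"},"force":{"type":"number"}},"required":["moves"]}

```bash
ls; mkdir -p pics
python3 - <<'E'
from bench import r
import cv2,numpy as np
s=r.read_state();print({k:np.round(v,3) for k,v in s.items()})
for n in("side","top"):
    f=r.grab_frame(n);cv2.imwrite(f"pics/{n}0.png",f["img"][:,:,::-1]);np.savez(f"pics/{n}0.npz",**f)
    print(n,f["camera_matrix"],f["distortion"],f["R"],f["t"],-f["R"].T@f["t"])
E
```

```text
pics
{'time_s': np.float64(0.0), 'qpos': array([ 1.349,  0.322, -0.07 ,  1.452,  0.023,  1.371, -0.057]), 'qd': array([ 0.001, -0.002,  0.001,  0.   , -0.001,  0.   , -0.   ]), 'joint_efforts': array([ 0.0000e+00, -4.9357e+01, -3.8200e-01, -3.1433e+01,  1.3000e-02,
        1.2000e-02, -0.0000e+00]), 'ee_pos': array([ 0.152, -0.632,  0.404]), 'orientation': array([-3.14 ,  0.   ,  0.236]), 'force': array([0.953, 0.693, 0.193]), 'ft_torque': array([ 0.001, -0.03 ,  0.007]), 'gripper_width': np.float64(1.002)}
side [[400.27790589   0.         274.51408438]
 [  0.         400.27790589 202.31458266]
 [  0.           0.           1.        ]] [0.00777335 0.         0.         0.         0.        ] [[ 9.74811335e-01 -2.23029458e-01 -8.50211790e-04]
 [-1.69818499e-01 -7.39756230e-01 -6.51093233e-01]
 [ 1.44584021e-01  6.34837445e-01 -7.58997286e-01]] [-0.53866598  0.18294159  1.08185933] [ 0.399745   -0.67161102  0.93978235]
top [[537.24988579   0.         274.1301085 ]
 [  0.         537.24988579 217.43659439]
 [  0.           0.           1.        ]] [-0.20479342  0.          0.          0.          0.        ] [[ 0.02946369 -0.99955403 -0.00486028]
 [-0.97734538 -0.02778882 -0.20981846]
 [ 0.20958983  0.0109322  -0.97772828]] [-0.00805018  0.60459375  1.73531847] [ 0.227429   -0.01021649  1.82348574]
```

View pics/side0.png

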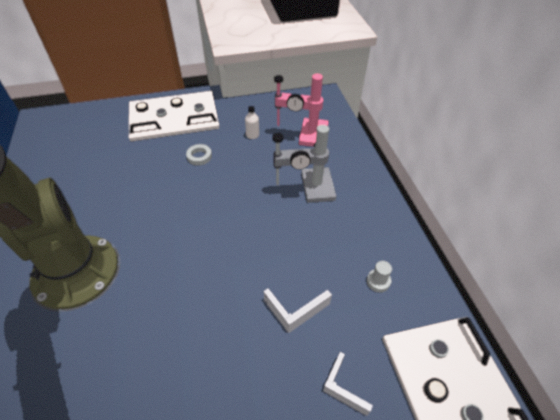

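View pics/top0.png

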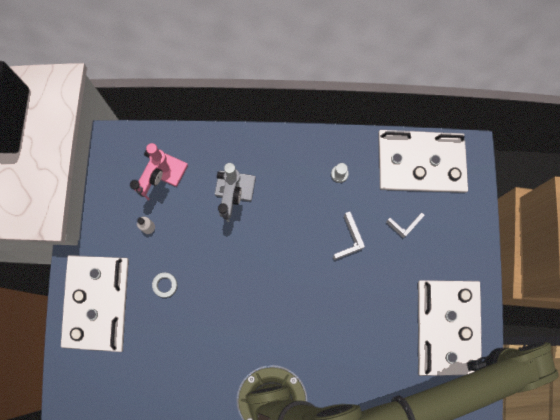

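Large casting: side (297,310), top (350,237). Rivals are the small bracket at side (345,385), top (407,225), and bracket-like black handles on the white trays. Grey stand: side (318,165), top (230,195). Its rival is the pink stand at side (313,105), top (158,170). The choice is the larger L and the grey stand. Next I measure both and take one close crop to check.

```bash
cat > h.py <<'E'
import numpy as np,cv2
def cloud(f):
    K,D,R,t=f["camera_matrix"],f["distortion"],f["R"],f["t"]
    d=f["depth"];h,w=d.shape
    u,v=np.meshgrid(np.arange(w),np.arange(h))
    n=cv2.undistortPoints(np.stack([u,v],-1).reshape(-1,1,2).astype(np.float64),K,D).reshape(h,w,2)
    c=np.concatenate([n,np.ones((h,w,1))],-1)*d[...,None]
    return (c-t)@R
def ray(f,uv,z):
    "cast pixel onto plane z"
    n=cv2.undistortPoints(np.array(uv,float).reshape(-1,1,2),f["camera_matrix"],f["distortion"]).reshape(-1,2)
    dd=np.c_[n,np.ones(len(n))]@f["R"];o=-f["R"].T@f["t"]
    return o+dd*((z-o[2])/dd[:,2:])
def proj(f,X):
    return cv2.projectPoints(np.array(X,float).reshape(-1,1,3),cv2.Rodrigues(f["R"])[0],f["t"],f["camera_matrix"],f["distortion"])[0].reshape(-1,2)
E
python3 - <<'E'
from h import *
np.set_printoptions(precision=4,suppress=True)
S=np.load("pics/side0.npz");T=np.load("pics/top0.npz")
for n,f,boxes in(("side",S,[(255,280,340,335),(320,345,380,418)]),("top",T,[(325,205,372,265),(384,205,430,242)])):
    P=cloud(f);
    for b in boxes:
        sub=P[b[1]:b[3],b[0]:b[2]];I=f["img"][b[1]:b[3],b[0]:b[2]].astype(int)
        m=(sub[...,2]>.02)&(f["depth"][b[1]:b[3],b[0]:b[2]]>0)
        top=np.percentile(sub[m][:,2],[50,95])
        # L seen from above; polygon from top-face points
        g=sub[m&(sub[...,2]>top[1]-.008)]
        r_=cv2.minAreaRect((g[:,:2]*1000).astype(np.float32));print(n,b,top,len(g),r_,cv2.boxPoints(r_).round(0).tolist(),"mean",g.mean(0))
# stand & others in both views
for n,f,b in(("side",S,(255,120,350,210)),("top",T,(205,150,262,225))):
    P=cloud(f)[b[1]:b[3],b[0]:b[2]].reshape(-1,3)
    for lo,hi in((.01,.03),(.105,.165),(.205,.25)):
        g=P[(P[:,2]>lo)&(P[:,2]<hi)]
        r_=cv2.minAreaRect((g[:,:2]*1000).astype(np.float32));print(n,lo,len(g),g.mean(0),[np.round(x,1) for x in r_])
a=cv2.resize(S["img"][270:420,240:400],None,fx=2.5,fy=2.5,interpolation=2)[:,:,::-1]
b=cv2.resize(T["img"][130:270,190:380],None,fx=2,fy=2.67,interpolation=2)[:,:,::-1]
b=cv2.resize(S["img"][110:220,240:350],(400,375),interpolation=2)[:,:,::-1]
cv2.imwrite("pics/c1.png",np.hstack([a,b]))
E
```

```text
side (255, 280, 340, 335) [0.0486 0.0521] 600 ((558.472412109375, -225.48431396484375), (131.26986694335938, 105.51000213623047), 22.455196380615234) [[478.0, -202.0], [518.0, -299.0], [639.0, -249.0], [599.0, -152.0]] mean [ 0.5478 -0.2577  0.0496]
side (320, 345, 380, 418) [0.0392 0.0423] 511 ((624.79638671875, -445.51837158203125), (82.38082885742188, 100.88481140136719), 47.616477966308594) [[560.0, -442.0], [634.0, -510.0], [690.0, -449.0], [615.0, -381.0]] mean [ 0.6003 -0.4528  0.0396]
top (325, 205, 372, 265) [0.0485 0.0559] 206 ((556.359375, -221.01693725585938), (130.3450469970703, 105.8580093383789), 22.162158966064453) [[476.0, -197.0], [516.0, -295.0], [637.0, -245.0], [597.0, -147.0]] mean [ 0.5443 -0.2515  0.0523]
top (384, 205, 430, 242) [0.038  0.0455] 109 ((596.4136352539062, -449.3985900878906), (64.63760375976562, 122.94230651855469), 11.789158821105957) [[552.0, -396.0], [577.0, -516.0], [641.0, -503.0], [615.0, -383.0]] mean [ 0.5974 -0.4431  0.0415]
side 0.01 1096 [0.7339 0.2133 0.021 ] [array([678.6, 286.6]), array([385.9, 260.2]), np.float64(76.3)]
side 0.105 813 [0.6605 0.1405 0.1439] [array([667.6, 150. ]), array([157.8,  76.4]), np.float64(10.5)]
side 0.205 271 [0.6753 0.1489 0.2237] [array([660.5, 156.5]), array([ 34.6, 155.4]), np.float64(81.6)]
top 0.01 520 [0.7214 0.1403 0.0206] [array([723.4, 164.5]), array([269. , 189.1]), np.float64(7.0)]
top 0.105 524 [0.6657 0.1567 0.15  ] [array([663.2, 154.4]), array([156.9,  76.4]), np.float64(6.8)]
top 0.205 206 [0.6672 0.1567 0.2277] [array([658.8, 158. ]), array([ 32.8, 156.5]), np.float64(83.4)]
```

View pics/c1.png

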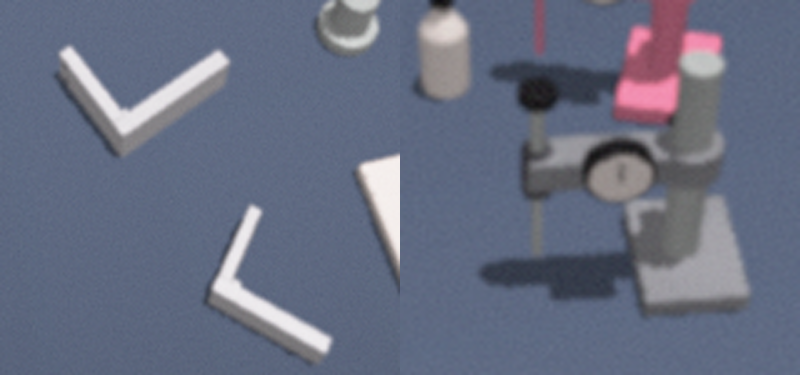

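The crop shows the larger L (50 mm tall, 131×105 mm) and the grey stand with its free black button. Next I measure the stand axis and heading.

Run:
```python
from h import *
np.set_printoptions(precision=4,suppress=True)
for n,b in(("side",(255,120,350,210)),("top",(205,150,262,225))):
    f=np.load(f"pics/{n}0.npz")
    sl=np.s_[b[1]:b[3],b[0]:b[2]];P=cloud(f)[sl];V=f["img"][sl].max(-1)
    m=(P[...,2]>.205)&(P[...,2]<.225)&(V<60);col=(P[...,2]>.228)&(P[...,2]<.25)
    for nm,mm,z in(("button",m,.22),("column",col,.237)):
        lab=cv2.connectedComponentsWithStats(mm.astype(np.uint8))
        k=1+np.argmax(lab[2][1:,4]);mm=lab[1]==k
        g=P[mm];e=cv2.minEnclosingCircle((g[:,:2]*1000).astype(np.float32))
        uv=np.argwhere(mm)[:,::-1]+[b[0],b[1]]
        c=cv2.minAreaRect(uv.astype(np.float32))
        print(n,nm,len(g),g.mean(0),g.max(0),g.min(0),e,"px",uv.mean(0),c,"ray",ray(f,uv.mean(0),z))
    # everything near, for bystanders: tall items
    a=cloud(f);d=(a[...,2]>.012)&(f["depth"]>0);d&=(np.abs(a[...,0]-.6)<.45)&(a[...,1]<.75)&(a[...,1]>-.6)
    st=cv2.connectedComponentsWithStats(d.astype(np.uint8))
    for i in range(1,st[0]):
        if st[2][i,4]>60:
            g=a[st[1]==i];print(n,st[2][i].tolist(),g.min(0),g.max(0))
```

```text
side button 82 [0.5984 0.1616 0.2182] [0.6146 0.1789 0.222 ] [0.5847 0.1492 0.2069] ((598.8770751953125, 164.28753662109375), 16.420482635498047) px [277.5732 137.0366] ((278.0, 137.5), (9.0, 10.0), 90.0) ray [[0.5979 0.1594 0.22  ]]
side column 99 [0.7211 0.1454 0.2353] [0.7384 0.1646 0.2401] [0.706  0.1296 0.228 ] ((723.9141845703125, 147.41786193847656), 17.92905044555664) px [322.4343 129.4242] ((322.5, 129.5), (9.0, 11.0), 90.0) ray [[0.7203 0.1433 0.237 ]]
side [212, 31, 149, 170, 10295] [0.4846 0.0758 0.012 ] [1.0499 0.75   0.2407]
side [130, 92, 89, 48, 3051] [0.15   0.5017 0.012 ] [0.4602 0.732  0.0586]
side [245, 106, 14, 31, 332] [0.5481 0.4179 0.0126] [0.5953 0.456  0.122 ]
side [186, 145, 25, 19, 262] [0.331  0.3282 0.012 ] [0.413  0.4148 0.0274]
side [367, 261, 25, 30, 530] [ 0.752  -0.2477  0.0122] [ 0.8106 -0.1882  0.0794]
side [264, 289, 68, 42, 968] [ 0.479  -0.2988  0.0121] [ 0.6374 -0.1975  0.0542]
side [383, 317, 146, 103, 9742] [ 0.7292 -0.5952  0.0121] [ 0.9536 -0.3595  0.0625]
side [324, 352, 48, 62, 691] [ 0.5606 -0.5092  0.0121] [ 0.6418 -0.383   0.0438]
top
[... 751 characters left out ...]
7]
top [215, 163, 41, 59, 1368] [0.5812 0.0808 0.0121] [0.7934 0.2192 0.2474]
top [331, 163, 17, 20, 246] [ 0.7484 -0.242   0.0124] [ 0.8035 -0.1846  0.088 ]
top [333, 212, 32, 48, 408] [ 0.4755 -0.294   0.0125] [ 0.6353 -0.1917  0.0617]
top [387, 213, 37, 25, 227] [ 0.5588 -0.5038  0.0122] [ 0.6412 -0.3798  0.0506]
top [137, 216, 18, 18, 223] [0.5459 0.4233 0.0136] [0.6077 0.4721 0.13  ]
top [60, 256, 68, 93, 5345] [0.15   0.5072 0.012 ] [0.4597 0.7359 0.0663]
top [152, 272, 25, 26, 320] [0.3284 0.3324 0.012 ] [0.4136 0.4174 0.0359]
top [418, 280, 35, 78, 2404] [ 0.15   -0.5999  0.012 ] [ 0.4118 -0.485   0.0694]
top [468, 348, 67, 21, 733] [ 0.15   -0.6     0.2456] [ 0.1922 -0.4834  0.6467]
```

```bash
cat > plan.py <<'E'
import sys,numpy as np
from bench import r
def plan(x,y,z,yawdeg,n):
    "rows (tool cm, deg) from the measured pose to a tool-down pose, straight line"
    s=r.read_state();p=np.array(s["ee_pos"]);psi=np.degrees(s["orientation"][2])
    d=(np.array([x,y,z])-p)/n;a=-((yawdeg-psi+180)%360-180)/n
    print("t",round(s["time_s"],2),"pos",np.round(p,4),"rpy",np.round(s["orientation"],4),"F",np.round(s["force"],1),"w",round(s["gripper_width"],3))
    for i in range(n):
        c,q=np.cos(np.radians(psi)),np.sin(np.radians(psi))
        print([round(float(v),2) for v in(100*(c*d[0]+q*d[1]),100*(q*d[0]-c*d[1]),-100*d[2],a)]);psi-=a
if __name__=="__main__": plan(*map(float,sys.argv[1:5]),int(sys.argv[5]))
E
python3 plan.py .492 -.218 .30 112.3 12
```

```text
t 0.1 pos [ 0.1517 -0.6319  0.4037] rpy [-3.1399e+00  1.0000e-04  2.3580e-01] F [-0.3 -0.1  0.6] w 1.001
[3.56, -2.69, 0.86, -8.23]
[3.91, -2.15, 0.86, -8.23]
[4.18, -1.57, 0.86, -8.23]
[4.36, -0.96, 0.86, -8.23]
[4.45, -0.32, 0.86, -8.23]
[4.45, 0.32, 0.86, -8.23]
[4.36, 0.95, 0.86, -8.23]
[4.18, 1.57, 0.86, -8.23]
[3.91, 2.15, 0.86, -8.23]
[3.56, 2.69, 0.86, -8.23]
[3.14, 3.17, 0.86, -8.23]
[2.66, 3.59, 0.86, -8.23]
```

play_rows --moves '[3.56,-2.69,0.86,-8.2,1,3.9,-2.15,0.86,-8.2,1,4.2,-1.6,0.86,-8.2,1,4.35,-0.95,0.86,-8.2,1,4.45,-0.3,0.86,-8.2,1,4.45,0.3,0.86,-8.2,1,4.35,0.95,0.86,-8.2,1,4.2,1.6,0.86,-8.2,1,3.9,2.15,0.86,-8.2,1,3.55,2.7,0.86,-8.2,1,3.15,3.2,0.86,-8.2,1,2.65,3.6,0.86,-8.2,1]' --force 25

```text
time_s: 1.6
ee_pos: [0.4945, -0.2182, 0.301]
orientation: [-3.141, -0.0, 1.958]
force: [0.1, 0.1, 0.9]
gripper_width: 1.0
```

```bash
python3 plan.py .492 -.218 .184 112.3 6
```

```text
t 1.6 pos [ 0.4945 -0.2182  0.301 ] rpy [-3.1412e+00 -1.0000e-04  1.9576e+00] F [0.1 0.1 0.9] w 1.0
[0.02, -0.04, 1.95, -0.02]
[0.02, -0.04, 1.95, -0.02]
[0.02, -0.04, 1.95, -0.02]
[0.02, -0.04, 1.95, -0.02]
[0.02, -0.04, 1.95, -0.02]
[0.02, -0.04, 1.95, -0.02]
```

play_rows --moves '[0,-0.25,2,0,1,0,0,2,0,0.6,0,0,2,0,0.6,0,0,2,0,0.6,0,0,2,0,0.6,0,0,1.7,0,0.6,0,0,0,0,0.6]'

```text
time_s: 2.48
ee_pos: [0.4909, -0.22, 0.1829]
orientation: [-3.14, -0.002, 1.953]
force: [-0.0, -0.4, 0.5]
gripper_width: 0.603
```

Run:
```python
from h import *
from bench import r
f=r.grab_frame("side");np.savez("pics/s1.npz",**f)
cv2.imwrite("pics/s1.png",cv2.resize(f["img"][200:350,200:400],None,fx=3.5,fy=3.5,interpolation=2)[:,:,::-1])
s=r.read_state();print(np.round(s["ee_pos"],4),np.round(s["force"],1),s["gripper_width"])
```

```text
[ 0.4915 -0.2202  0.184 ] [ 0.3  0.2 -0. ] 0.600186504811223
```

View pics/s1.png

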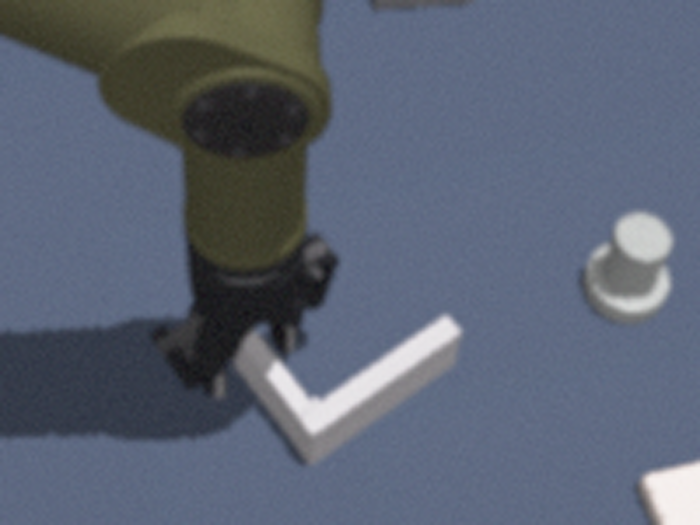

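The view shows the fingers on either side of the web's free end (crop px ~(255,350)), and the foot is clear. I close now.

play_rows --moves '[0,0,0,0,0.3,0,0,0,0,0,0,0,0,0,0,0,0,0,0,0,0,0,0,0,0,0,0,0,0,0,0,0,0,0,0,0,0,0,0,0]' --force 25

```text
time_s: 3.52
ee_pos: [0.4923, -0.2204, 0.1854]
orientation: [3.14, 0.001, 1.953]
force: [0.8, 1.1, 5.6]
gripper_width: 0.161
```

play_rows --moves '[-0.22,0,-0.51,0,0,-0.22,0,-0.51,0,0,-0.29,0,-0.48,0,0,-0.29,0,-0.47,0,0,-0.35,0,-0.44,0,0,-0.35,0,-0.43,0,0,-0.8,0,-0.77,0,0,0,0,0,0,0]'

```text
time_s: 4.53
ee_pos: [0.5016, -0.2449, 0.2215]
orientation: [3.14, 0.002, 1.952]
force: [0.3, 0.1, -3.7]
gripper_width: 0.16
```

Run:
```python
from h import *
from bench import r
f=r.grab_frame("side");np.savez("pics/s2.npz",**f)
cv2.imwrite("pics/s2.png",cv2.resize(f["img"][200:350,200:400],None,fx=3.5,fy=3.5,interpolation=2)[:,:,::-1])
s=r.read_state();print(np.round(s["ee_pos"],4),np.round(s["force"],1),s["gripper_width"])
```

```text
[ 0.5013 -0.2443  0.221 ] [-0.1  0.2 -4.6] 0.16168079418330955
```

View pics/s2.png

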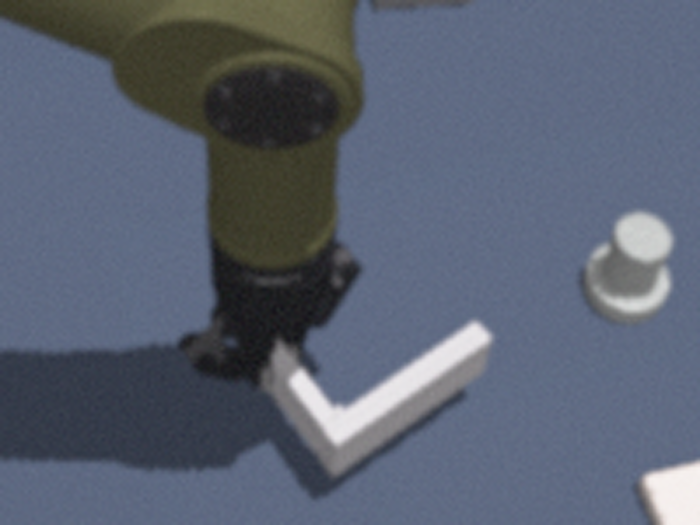

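The casting hangs level and fully lifted (F ≈ −4.6 N), so friction between the pads holds it and it hasn't pivoted. I try the minimum grip with a small jerk.

play_rows --moves '[0,0,0,0,0,0,0,0,0,0,0,0,0,0,0,0,0,-2,0,0,0,0,2,0,0,0,0,-2,0,0,0,0,0,0,0]' --force 20

```text
time_s: 5.45
ee_pos: [0.502, -0.2439, 0.2427]
orientation: [3.139, 0.003, 1.953]
force: [0.6, -0.6, -3.5]
gripper_width: 0.157
```

```bash
cat >> h.py <<'E'
def cast(f,x0=.40,x1=.72,y0=-.40,y1=-.12,zmin=.004,zmax=.125):
    "bright grey aluminium points in a box"
    P=cloud(f);I=f["img"].astype(int);sat=I.max(-1)-I.min(-1)
    m=(I.max(-1)>105)&(sat<40)&(P[...,0]>x0)&(P[...,0]<x1)&(P[...,1]>y0)&(P[...,1]<y1)&(P[...,2]>zmin)&(P[...,2]<zmax)
    n,l,s,_=cv2.connectedComponentsWithStats(m.astype(np.uint8))
    return P[l==1+np.argmax(s[1:,4])]
E
python3 - <<'E'
from h import *
from bench import r
np.set_printoptions(precision=3,suppress=True)
g0=cast(np.load("pics/s2.npz"))
g=cast(r.grab_frame("side"))
zb=np.array([-.38,.925]);xb=np.array([.925,.38]);C=np.array([.517,-.297])
for q in(g0,g):
    a=np.c_[(q[:,:2]-C)@xb,(q[:,:2]-C)@zb,q[:,2]]
    print(len(q),np.percentile(a,[1,50,99],axis=0).tolist())
    ft=a[a[:,0]>.04];print(" foot end",np.percentile(ft,[2,50,98],axis=0).tolist())
s=r.read_state();print(np.round(s["ee_pos"],4),np.round(s["force"],1),s["gripper_width"])
E
```

```text
1036 [[-0.0015953333682669458, -0.028838364467049408, 0.03664718595584151], [0.03405657935002372, -0.02144378601969645, 0.08368782927166285], [0.12684239633379443, 0.04286932346272396, 0.0894866004457639]]
 foot end [[0.04195856076785818, -0.028795095098891343, 0.038707916098462795], [0.08353483223630598, -0.027109301131134703, 0.08392291364268678], [0.1270416859498695, -0.012552464987147832, 0.08902758557835885]]
1036 [[-0.0007740587445381524, -0.02831513813807491, 0.055400353104513064], [0.031905615066157335, -0.020364736140446836, 0.10192150124730527], [0.12777314738048445, 0.04507597524794923, 0.10749456175263644]]
 foot end [[0.0414895342202908, -0.028374706169912094, 0.05601888466783805], [0.08401480657808767, -0.02583487829421082, 0.10195361513557527], [0.1279245114700028, -0.01239817198299167, 0.1065143990878758]]
[ 0.502 -0.244  0.242] [-0.7  0.1 -4.8] 0.16434289711178549
```

play_rows --moves '[0,0,2,0,0,0,0,1.5,0,0,0,0,1,0,0,0,0,0.7,0,0,0,0,0.45,0,0,0,0,0,0,0,0,0,0,0,0.4,0,0,0,0,0.4,0,0,-1.2,0,0.4,0,0,-1.2,0,0.4,1.6,0,0,0,0.4,0,0,0,0,0.4]'

```text
time_s: 7.0
ee_pos: [0.4946, -0.227, 0.2081]
orientation: [-3.141, -0.001, 1.955]
force: [-0.2, -0.4, -0.4]
gripper_width: 0.4
```

Run:
```python
from h import *
from bench import r
np.set_printoptions(precision=3,suppress=True)
g=cast(r.grab_frame("side"))
zb=np.array([-.38,.925]);xb=np.array([.925,.38]);C=np.array([.517,-.297])
a=np.c_[(g[:,:2]-C)@xb,(g[:,:2]-C)@zb,g[:,2]];p=np.percentile(a,[1,50,99],axis=0);print(p)
s=r.read_state();e=s["ee_pos"];print(np.round(e,4),s["orientation"],np.round(s["force"],1),s["gripper_width"],"tool x_b,z_b:",(e[:2]-C)@xb,(e[:2]-C)@zb)
```

```text
[[-0.002 -0.026  0.005]
 [ 0.023 -0.016  0.048]
 [ 0.126  0.072  0.053]]
[ 0.495 -0.228  0.208] [-3.141 -0.     1.955] [ 0.4 -0.1  0.2] 0.39892052505309084 tool x_b,z_b: 0.005698259106517865 0.07247251809787703
```

play_rows --moves '[0,0,-0.2,0,0,0,0,0,0,0,0,0,0,0,0,0,0,0,0,0,0,0,0,0,0,0,0,0,0,0,-0.2,0,-1,0,0,-0.3,0,-1,0,0,-0.4,0,-1,0,0,-0.5,0,-1,0,0,0,0,0,0,0,0,0,0,0,0]' --force 20

```text
time_s: 8.55
ee_pos: [0.5003, -0.2419, 0.2501]
orientation: [3.141, 0.0, 1.953]
force: [1.8, -0.2, -3.3]
gripper_width: 0.155
```

Run:
```python
from h import *
from bench import r
np.set_printoptions(precision=3,suppress=True)
f=r.grab_frame("side")
g=cast(f)
zb=np.array([-.38,.925]);xb=np.array([.925,.38]);C=np.array([.517,-.297])
a=np.c_[(g[:,:2]-C)@xb,(g[:,:2]-C)@zb,g[:,2]];p=np.percentile(a,[1,50,99],axis=0);print(p)
s=r.read_state();e=s["ee_pos"];print(np.round(e,4),s["orientation"],np.round(s["force"],1),s["gripper_width"],"tool x_b,z_b:",(e[:2]-C)@xb,(e[:2]-C)@zb)
cv2.imwrite("pics/s3.png",cv2.resize(f["img"][200:350,200:400],None,fx=3.5,fy=3.5,interpolation=2)[:,:,::-1])
```

```text
[[-0.003 -0.029  0.011]
 [ 0.018 -0.009  0.05 ]
 [ 0.126  0.055  0.087]]
[ 0.5   -0.242  0.25 ] [3.142 0.    1.953] [ 0.1  0.2 -1.3] 0.1557319997133365 tool x_b,z_b: 0.005505405160737158 0.05739178405349124
```

View pics/s3.png

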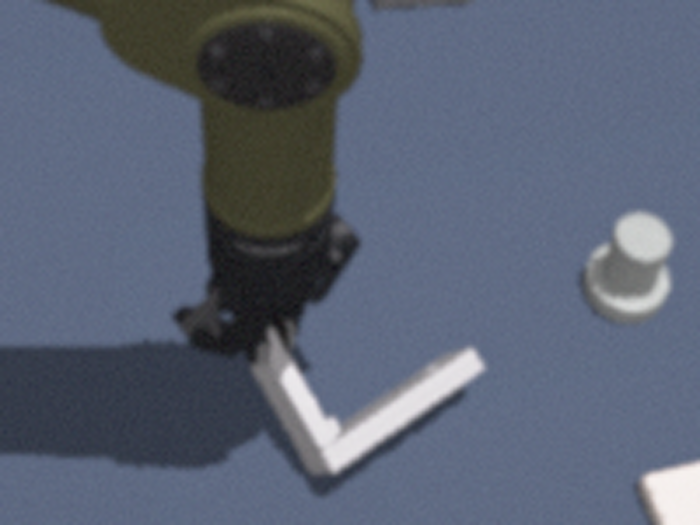

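It is pivoting: tilted about 28° with the lower foot edge on the bench. I continue the arc.

play_rows --moves '[-0.47,0,-0.33,0,0,-0.47,0,-0.33,0,0,-0.51,0,-0.29,0,0,-0.51,0,-0.28,0,0,-0.53,0,-0.22,0,0,-0.53,0,-0.22,0,0,-0.55,0,-0.17,0,0,-0.55,0,-0.16,0,0,-0.57,0,-0.1,0,0,-0.57,0,-0.1,0,0,0,0,0,0,0]'

```text
time_s: 9.98
ee_pos: [0.52, -0.2913, 0.2721]
orientation: [3.142, 0.0, 1.952]
force: [-0.3, 0.4, -3.8]
gripper_width: 0.153
```

```bash
cat > look.py <<'E'
import sys
from h import *
from bench import r
np.set_printoptions(precision=3,suppress=True)
f=r.grab_frame("side")
g=cast(f)
zb=np.array([-.38,.925]);xb=np.array([.925,.38]);C=np.array([.517,-.297])
a=np.c_[(g[:,:2]-C)@xb,(g[:,:2]-C)@zb,g[:,2]];p=np.percentile(a,[1,50,99],axis=0);print(p)
ft=a[(a[:,0]>.03)];print("foot",np.percentile(ft,[1,50,99],axis=0))
s=r.read_state();e=s["ee_pos"];print(s["time_s"],np.round(e,4),s["orientation"],np.round(s["force"],1),s["gripper_width"],"tool x_b,z_b:",(e[:2]-C)@xb,(e[:2]-C)@zb)
if len(sys.argv)>1: cv2.imwrite(sys.argv[1],cv2.resize(f["img"][200:350,200:400],None,fx=3.5,fy=3.5,interpolation=2)[:,:,::-1])
E
python3 look.py
```

```text
[[-0.003 -0.081  0.031]
 [ 0.02  -0.061  0.07 ]
 [ 0.125  0.002  0.108]]
foot [[ 0.031 -0.081  0.03 ]
 [ 0.077 -0.07   0.068]
 [ 0.126 -0.045  0.076]]
10.025 [ 0.52  -0.291  0.272] [-3.142 -0.     1.953] [-0.2 -0.1 -4.1] 0.1556782317651191 tool x_b,z_b: 0.0050534053029776 0.004629389092557116
```

play_rows --moves '[0,0,-5.5,0,0,0,0,-4,0,0,0,0,-2.5,0,0,0,0,-1,0,0,0,0,0,0,0,0,0,1,0,0,0,0,2.5,0,0,0,0,4,0,0,0,0,5.5,0,0,0,0,0,0,0,0,0,0,0,0]'

```text
time_s: 11.4
ee_pos: [0.5199, -0.2907, 0.2721]
orientation: [-3.141, -0.0, 1.953]
force: [0.2, 0.1, -3.8]
gripper_width: 0.159
```

```bash
python3 look.py pics/s4.png
```

```text
[[-0.002 -0.05   0.02 ]
 [ 0.049 -0.028  0.043]
 [ 0.127  0.007  0.101]]
foot [[ 0.031 -0.05   0.02 ]
 [ 0.078 -0.031  0.039]
 [ 0.127 -0.002  0.051]]
11.45 [ 0.52  -0.291  0.273] [3.141 0.001 1.953] [ 0.1  0.4 -3.7] 0.15551242856938546 tool x_b,z_b: 0.005283332307867511 0.004469598412782428
```

View pics/s4.png

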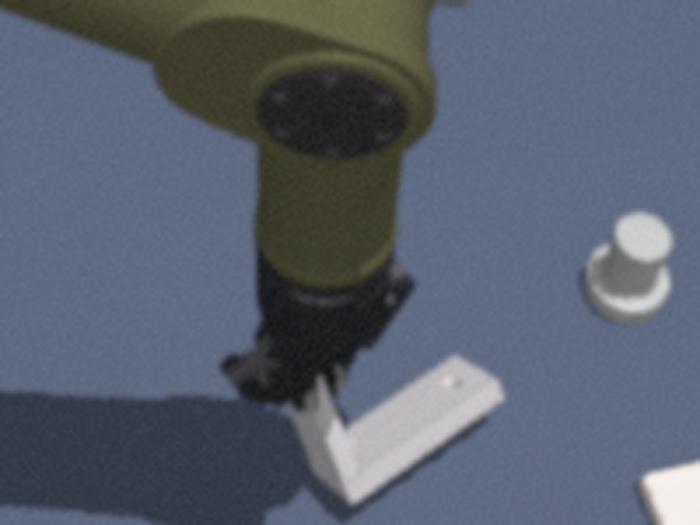

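The casting is now about 65–70° up, with the recess visible at crop (453,382). I ease it over and down.

play_rows --moves '[-0.6,0,0.15,0,0,-0.7,0,0.15,0,0,-0.7,0,0.2,0,0,-0.7,0,0.2,0,0,-0.7,0,0.2,0,0,-0.7,0,0.2,0,0,0,0,0,0,0]'

```text
time_s: 12.32
ee_pos: [0.5357, -0.3309, 0.2648]
orientation: [3.141, 0.004, 1.951]
force: [-5.0, -1.2, 13.2]
gripper_width: 0.158
```

```bash
python3 look.py
```

```text
[[-0.002 -0.081  0.013]
 [ 0.055 -0.06   0.03 ]
 [ 0.127 -0.03   0.091]]
foot [[ 0.031 -0.081  0.013]
 [ 0.078 -0.06   0.028]
 [ 0.127 -0.031  0.039]]
12.375 [ 0.536 -0.331  0.265] [3.141 0.005 1.951] [-5.  -0.1 13.5] 0.15290309033996993 tool x_b,z_b: 0.004416648312684178 -0.0383170434964242
```

play_rows --moves '[-0.7,0,-0.1,0,0,-0.7,0,0,0,0,-0.7,0,0,0,0,-0.5,0,0,0,0,0,0,0,0,0]'

```text
time_s: 13.0
ee_pos: [0.5451, -0.3533, 0.2621]
orientation: [3.141, 0.001, 1.953]
force: [-2.2, 0.3, 2.2]
gripper_width: 0.157
```

```bash
python3 look.py
```

```text
[[-0.002 -0.086  0.012]
 [ 0.066 -0.07   0.024]
 [ 0.127 -0.038  0.077]]
foot [[ 0.031 -0.086  0.013]
 [ 0.083 -0.067  0.024]
 [ 0.127 -0.036  0.031]]
13.05 [ 0.545 -0.353  0.262] [3.141 0.001 1.953] [-2.  -0.7  2. ] 0.1581193758726076 tool x_b,z_b: 0.004621797828948768 -0.06261307916651475
```

play_rows --moves '[-0.5,0,0.1,0,0,-0.5,0,0.1,0,0,-0.3,0,0.1,0,0,0,0,0,0,0,0,0,0,0,0.22,0,0,0,0,0.35,0,0,0,0,0.5,0,0,-2,0,0.5,0,0,-4,0,0.5,0,0,0,0,0.5]'

```text
time_s: 14.3
ee_pos: [0.5513, -0.3652, 0.3248]
orientation: [3.137, 0.008, 1.953]
force: [-0.8, -0.8, 0.5]
gripper_width: 0.504
```

```bash
sed -i 's/y0=-.40/y0=-.43/' h.py; python3 look.py
cat > pose.py <<'E'
from h import *
from bench import r
import sys
# casting pose: foot top face points (z~.016) + web top (z~.106), both views
def pose(x0,x1,y0,y1,tag=""):
    for n in("side","top"):
        f=r.grab_frame(n);np.savez(f"pics/{n}_last{tag}.npz",**f);g=cast(f,x0,x1,y0,y1)
        ft=g[(g[:,2]<.026)&(g[:,2]>.008)];wb=g[(g[:,2]>.098)]
        q=cv2.minAreaRect((ft[:,:2]*1000).astype(np.float32))
        print(n,len(ft),"foot rect",[np.round(v,1) for v in q],"webtop",len(wb),np.round(wb.mean(0)*1000,1) if len(wb) else None, "zmed",np.round(np.median(ft[:,2]),4))
if __name__=="__main__": pose(*map(float,sys.argv[1:5]))
E
python3 pose.py .42 .72 -.44 -.2
```

```text
[[-0.002 -0.088  0.006]
 [ 0.06  -0.072  0.017]
 [ 0.127 -0.039  0.107]]
foot [[ 0.033 -0.088  0.005]
 [ 0.079 -0.067  0.016]
 [ 0.128 -0.039  0.02 ]]
14.35 [ 0.551 -0.365  0.323] [3.139 0.005 1.953] [-1.1 -0.6 -0.4] 0.49960374469353036 tool x_b,z_b: 0.0052332891686721165 -0.07569773442403437
side 861 foot rect [array([ 599.9, -331.3]), array([131.5,  50.9]), np.float64(22.2)] webtop 67 [ 551.8 -368.8  105.3] zmed 0.0162
top 471 foot rect [array([ 601.4, -334. ]), array([139.1,  72.9]), np.float64(20.8)] webtop 60 [ 542.8 -349.3  106.6] zmed 0.0157
```

It stands upright (foot top 16 mm, web top 106 mm). I regrip the web centrally.

play_rows --moves '[0.7,0,1,0,0.5,0.6,0,2,0,0.5,0,0,2,0,0.5,0,0,2,0,0.5,0,0,1.2,0,0.5,0,0,0,0,0.3,0,0,0,0,0,0,0,0,0,0,0,0,0,0,0,0,0,0,0,0,0,0,0,0,0,0,0,-0.2,0,0]' --force 50

```text
time_s: 15.95
ee_pos: [0.5445, -0.3526, 0.2387]
orientation: [-3.141, -0.001, 1.953]
force: [-0.2, -0.4, -4.2]
gripper_width: 0.157
```

```bash
sed -n 1,3p plan.py >/dev/null; python3 plan.py .440 .150 .244 85 11; python3 pose.py .42 .72 -.44 -.2
```

```text
t 15.95 pos [ 0.5445 -0.3526  0.2387] rpy [-3.1405e+00 -1.0000e-03  1.9533e+00] F [-0.2 -0.4 -4.2] w 0.157
[4.59, 0.82, -0.05, 2.45]
[4.62, 0.63, -0.05, 2.45]
[4.65, 0.43, -0.05, 2.45]
[4.66, 0.23, -0.05, 2.45]
[4.67, 0.03, -0.05, 2.45]
[4.66, -0.17, -0.05, 2.45]
[4.65, -0.37, -0.05, 2.45]
[4.63, -0.57, -0.05, 2.45]
[4.6, -0.76, -0.05, 2.45]
[4.57, -0.96, -0.05, 2.45]
[4.52, -1.15, -0.05, 2.45]
side 770 foot rect [array([ 598.5, -331.6]), array([131. ,  50.6]), np.float64(22.7)] webtop 57 [ 551.7 -369.7  106.5] zmed 0.0171
top 398 foot rect [array([ 603.9, -330.6]), array([126.,  67.]), np.float64(26.0)] webtop 17 [ 538.5 -332.2  108.1] zmed 0.0169
```

```bash
python3 plan.py .439 .186 .239 82 12
```

```text
t 16.05 pos [ 0.5446 -0.3527  0.2388] rpy [-3.1407e+00 -7.0000e-04  1.9533e+00] F [-0.2 -0.  -3. ] w 0.156
[4.49, 0.86, -0.0, 2.49]
[4.53, 0.66, -0.0, 2.49]
[4.55, 0.47, -0.0, 2.49]
[4.57, 0.27, -0.0, 2.49]
[4.57, 0.07, -0.0, 2.49]
[4.57, -0.13, -0.0, 2.49]
[4.56, -0.33, -0.0, 2.49]
[4.54, -0.53, -0.0, 2.49]
[4.52, -0.73, -0.0, 2.49]
[4.48, -0.92, -0.0, 2.49]
[4.44, -1.12, -0.0, 2.49]
[4.38, -1.31, -0.0, 2.49]
```

play_rows --moves '[2.2,0.4,0,2.5,0,4.5,0.65,0,2.5,0,4.55,0.45,0,2.5,0,4.55,0.25,0,2.5,0,4.55,0.05,0,2.5,0,4.55,-0.15,0,2.5,0,4.55,-0.35,0,2.5,0,4.55,-0.55,0,2.5,0,4.5,-0.75,0,2.5,0,4.5,-0.9,0,2.5,0,4.4,-1.1,0,2.5,0,3,-0.9,0,2.5,0]'

```text
time_s: 17.55
ee_pos: [0.4448, 0.1496, 0.2392]
orientation: [3.142, -0.0, 1.431]
force: [0.1, -0.3, -3.2]
gripper_width: 0.16
```

```bash
python3 plan.py .439 .186 .238 82 3
python3 - <<'E'
from pose import *
pose(.40,.66,.02,.30,"A")
for n in("side","top"):
    f=np.load(f"pics/{n}_lastA.npz");
    print(n,proj(f,[[.598,.164,.022],[.598,.164,.22]]).round(1).tolist())
f=np.load("pics/side_lastA.npz");cv2.imwrite("pics/s5.png",cv2.resize(f["img"][110:230,200:340],None,fx=5,fy=5,interpolation=2)[:,:,::-1])
E
```

```text
t 17.55 pos [0.4448 0.1496 0.2392] rpy [ 3.1416e+00 -1.0000e-04  1.4305e+00] F [ 0.1 -0.3 -3.2] w 0.16
[1.18, -0.36, 0.04, -0.01]
[1.18, -0.36, 0.04, -0.01]
[1.18, -0.36, 0.04, -0.01]
side 541 foot rect [array([503.1, 140.1]), array([ 55.5, 128.8]), np.float64(82.5)] webtop 60 [444.  141.5 106.5] zmed 0.0169
top 161 foot rect [array([531.7, 125.3]), array([92.2, 42.1]), np.float64(23.5)] webtop 0 None zmed 0.0186
side [[277.0, 185.0], [277.2, 136.0]]
top [[229.1, 220.6], [223.5, 207.5]]
```

View pics/s5.png

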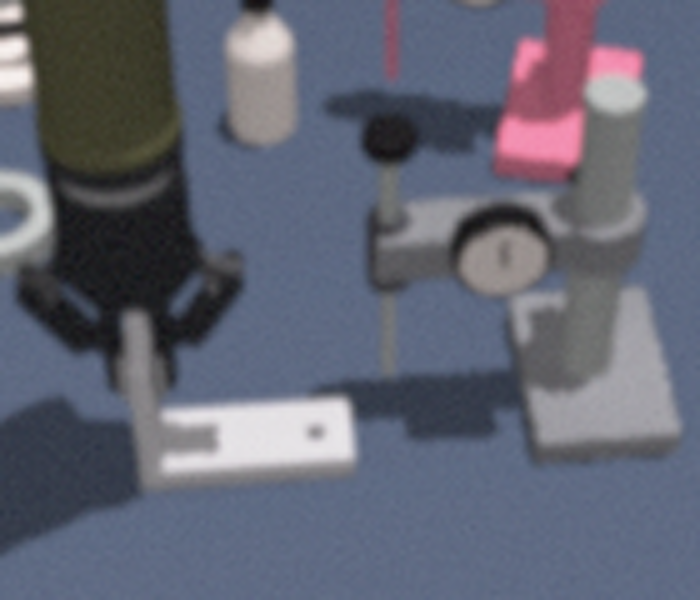

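The picture shows the upright casting in front of the stand. The recess is at crop (316,432) and the tip at crop (388,377), with yaw already aligned. Next I compute the slide in this one view.

Run:
```python
from h import *
from bench import r
np.set_printoptions(precision=4,suppress=True)
f=np.load("pics/side_lastA.npz");V=f["img"].max(-1).astype(float)
w=np.clip(190-V[191:202,257:270],0,None);v,u=np.mgrid[191:202,257:270];rc=[(w*u).sum()/w.sum(),(w*v).sum()/w.sum()]
print("recess px",rc);print(V[191:202,257:270].astype(int))
print(V[180:190,272:284].astype(int))
R=ray(f,rc,.018)[0]
# pin axis column by centroid of the shank rows, tip row by hand ~185.2
T=ray(f,[277.4,185.2],.022)[0]
d=(T-R)[:2];psi=r.read_state()["orientation"][2];c,s=np.cos(psi),np.sin(psi)
print(R,T,d,"tool x,y cm",100*(c*d[0]+s*d[1]),100*(s*d[0]-c*d[1]))
e=np.array(r.read_state()["ee_pos"]);xb=np.array([s,-c]);print("recess by TCP",e[:2]+.101*xb)
```

```text
recess px [np.float64(262.82706766917295), np.float64(195.85714285714286)]
[[224 223 221 224 223 225 224 224 226 226 228 220 187]
 [227 228 227 228 228 227 227 227 228 227 230 226 200]
 [229 228 228 228 227 228 227 227 229 228 228 229 207]
 [227 229 229 225 220 214 210 217 225 229 230 229 215]
 [228 228 227 222 204 181 175 191 218 229 229 231 222]
 [228 228 228 221 192 154 152 178 214 227 231 230 221]
 [230 229 229 225 204 182 178 195 222 228 231 230 224]
 [230 230 230 228 223 218 216 223 227 230 231 229 225]
 [229 229 230 230 229 228 228 229 230 229 230 230 225]
 [227 228 228 228 228 229 229 228 225 227 225 227 222]
 [223 222 223 221 219 219 217 215 212 210 211 210 201]]
[[128 129 129 125 121 119 119 129 129 129 134 130]
 [132 133 131 126 120 119 119 126 127 132 130 129]
 [130 129 132 123 120 120 121 126 133 129 130 130]
 [131 132 133 127 120 118 122 128 128 130 128 129]
 [131 130 125 124 120 117 118 124 117 113 118 114]
 [116 115 116 115 107 102 106 106  97  93  87  91]
 [ 93  87  91  92  87  82  86  88  80  78  73  75]
 [ 78  79  72  78  73  78  76  71  76  70  72  76]
 [ 75  74  73  77  76  76  76  76  75  71  77  74]
 [ 76  75  74  74  73  75  73  71  71  76  74  74]]
[0.5461 0.1329 0.018 ] [0.5992 0.1629 0.022 ] [0.053 0.03 ] tool x,y cm 3.685852289097151 4.851969803004272
recess by TCP [0.5445 0.1379]
```

play_rows --moves '[1.2,0,0.1,0,0,1.3,0,0.05,0,0,1.2,0.5,0,0,0,0,0.9,0,0,0,0,0.9,0,0,0,0,0.9,0,0,0,0,0.8,0,0,0,0,0.6,0,0,0,0,0.25,0,0,0,0,0,0,0,0,0,0,0,0,0]'

```text
time_s: 19.02
ee_pos: [0.4989, 0.1771, 0.2375]
orientation: [3.142, 0.0, 1.43]
force: [1.3, -0.4, -4.3]
gripper_width: 0.154
```

Run:
```python
from h import *
from bench import r
np.set_printoptions(precision=4,suppress=True)
f=r.grab_frame("side");np.savez("pics/s6.npz",**f)
s=r.read_state();e=np.array(s["ee_pos"]);psi=s["orientation"][2];c,q=np.cos(psi),np.sin(psi)
print(e,psi,np.round(s["force"],1),"recess by TCP",e[:2]+.101*np.array([q,-c]))
print(proj(f,[.5992,.1629,.017]))
cv2.imwrite("pics/s6.png",cv2.resize(f["img"][150:205,240:310],None,fx=10,fy=10,interpolation=2)[:,:,::-1])
```

```text
[0.4989 0.1771 0.2376] 1.4298312426900366 [-0.7  1.  -3.4] recess by TCP [0.5989 0.1629]
[[277.4057 186.2943]]
```

View pics/s6.png

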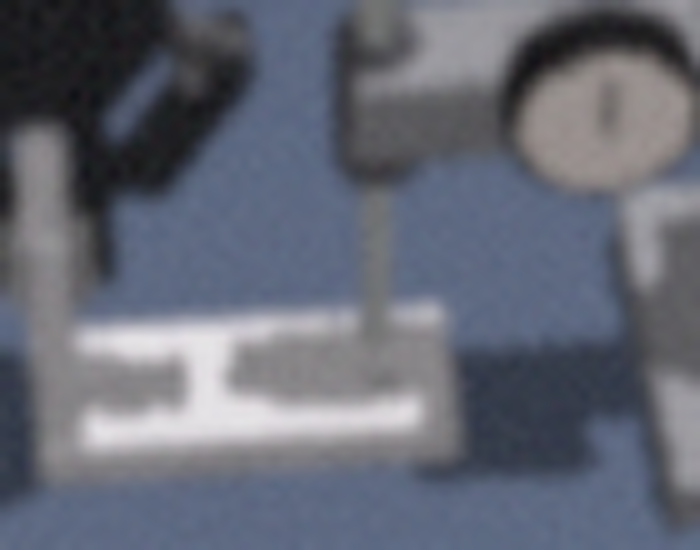

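```bash
python3 - <<'E'
from h import *
f=np.load("pics/s6.npz");V=f["img"].astype(int).sum(-1)//3
print("cols 272-284, rows 180-192");print(V[180:193,270:286])
print("bottom edge etc; col 277 rows 178-200",V[176:200,277])
E
python3 plan.py .4989 .1821 .2376 82 1
```

```text
cols 272-284, rows 180-192
[[125 129 130 130 133 129 119 116 123 138 145 149 157 153 128 113]
 [163 166 164 156 164 151 125 117 130 154 167 171 177 172 141 120]
 [185 185 175 165 167 154 122 116 125 140 152 156 159 152 134 119]
 [163 160 156 149 148 138 119 118 121 129 133 135 135 136 126 111]
 [138 138 134 133 137 134 127 123 127 133 137 135 138 132 118 104]
 [138 133 130 134 133 135 132 128 135 134 136 135 136 133 119  92]
 [136 135 134 132 135 132 129 130 131 132 135 134 137 135 119  91]
 [136 132 137 136 135 132 126 124 120 125 133 133 135 135 124  95]
 [136 134 135 136 136 135 131 121 121 127 140 144 137 136 126  98]
 [146 147 143 141 145 146 144 149 157 160 170 170 153 140 128 103]
 [178 178 178 177 176 177 179 188 198 198 208 200 163 139 129 103]
 [214 215 212 212 210 211 212 215 216 218 220 204 164 139 125 106]
 [212 212 211 209 206 207 205 202 204 202 197 180 151 133 128 112]]
bottom edge etc; col 277 rows 178-200 [116 115 114 113 116 117 116 118 123 128 130 124 121 149 188 215 202 161
 131 120 110 108 111 110]
t 19.07 pos [0.4989 0.1771 0.2376] rpy [3.1415e+00 2.0000e-04 1.4298e+00] F [-0.7  1.  -3.4] w 0.162
[0.49, -0.07, -0.0, -0.08]
```

play_rows --moves '[0.25,-0.05,0,0,0,0.25,-0.05,0,0,0,0,0,0,0,0,0,0,0.1,0,0,0,0,0,0,0]'

```text
time_s: 19.7
ee_pos: [0.4986, 0.1827, 0.2374]
orientation: [-3.142, 0.0, 1.43]
force: [-4.0, -1.0, 5.0]
gripper_width: 0.156
```

Run:
```python
from h import *
from bench import r
np.set_printoptions(precision=4,suppress=True)
f=r.grab_frame("side");np.savez("pics/s7.npz",**f)
s=r.read_state();e=np.array(s["ee_pos"]);psi=s["orientation"][2];c,q=np.cos(psi),np.sin(psi)
print(e,psi,np.round(s["force"],1),"recess by TCP",e[:2]+.101*np.array([q,-c]))
V=f["img"].astype(int).sum(-1)//3;print(V[182:191,271:285])
t=r.grab_frame("top");np.savez("pics/t7.npz",**t)
# expected recess from edges: foot end edge & front edge, side view cloud
g=cast(f,.42,.72,.05,.3);ft=g[g[:,2]<.026];a=(ft[:,:2]-[.5992,.1629])@np.array([[q,c],[-c,q]]);print("end along x_b from tip mm",np.percentile(a,[.5,99.5],axis=0)*1000)
```

```text
[0.4986 0.1827 0.2374] 1.4300888153010693 [-3.7 -0.2  6.1] recess by TCP [0.5986 0.1685]
[[203 195 185 183 167 134 120 128 154 163 165 163 152 128]
 [161 155 153 150 139 123 118 120 131 136 138 139 131 119]
 [136 133 134 134 130 119 120 121 131 132 136 135 129 111]
 [134 136 133 137 130 125 119 121 128 134 136 135 131 109]
 [136 136 136 134 129 123 115 118 126 137 137 136 129 110]
 [137 135 136 137 132 124 118 120 134 132 138 135 133 114]
 [135 135 138 132 136 134 133 134 140 141 143 141 134 121]
 [141 145 142 144 142 142 148 158 158 164 162 146 133 122]
 [171 170 168 170 166 164 171 179 177 183 178 154 134 123]]
end along x_b from tip mm [[-105.518   -23.0068]
 [  20.3219   31.0414]]
```

The recess spot (277.2,186.2) now lies directly below the tip (277,185). I release and rise.

play_rows --moves '[0,0,-0.05,0,0.2,0,0,0,0,0.35,0,0,0,0,0.35,0,0,-1,0,0.35,0,0,-3,0,0.35,0,0,-3,0,0.35,0,0,-3,0,0.35,0,0,-4,0,0.2,0,0,-3,0,0,0,0,-2,0,0,0,0,0,0,0,0,0,0,0,0]'

```text
time_s: 21.3
ee_pos: [0.4985, 0.1821, 0.4264]
orientation: [-3.141, 0.001, 1.43]
force: [-0.0, -0.5, -0.7]
gripper_width: 0.002
```

```bash
python3 - <<'E'
from h import *
from bench import r
np.set_printoptions(precision=4,suppress=True)
f=r.grab_frame("side");np.savez("pics/s8.npz",**f)
V=f["img"].astype(int).sum(-1)//3;print(V[182:191,271:285])
g=cast(f,.42,.72,.05,.3)
o=np.load("pics/s7.npz");g0=cast(o,.42,.72,.05,.3)
for q in(g0,g):
    ft=q[(q[:,2]<.026)&(q[:,2]>.008)];print(len(ft),ft.min(0),ft.max(0),np.median(ft[:,2]))
E
python3 plan.py .5985 .168 .41 82 4
```

```text
[[202 195 185 182 165 136 117 131 153 163 163 162 154 130]
 [163 160 155 151 138 121 118 125 131 140 139 138 130 121]
 [135 135 137 132 131 123 118 124 131 134 133 132 129 116]
 [135 135 133 133 132 124 119 120 132 133 137 135 132 109]
 [135 137 136 134 131 122 115 117 128 135 136 136 131 110]
 [134 136 135 138 135 122 118 124 132 138 138 134 132 116]
 [134 135 138 137 136 133 134 135 141 141 142 136 135 119]
 [146 143 144 142 145 145 150 160 155 166 163 146 137 124]
 [170 171 171 167 165 162 172 180 175 186 179 152 134 123]]
481 [0.4911 0.1391 0.0081] [0.623  0.2064 0.0256] 0.01521311346106917
479 [0.4916 0.137  0.0081] [0.6227 0.2059 0.0257] 0.015037446943548865
t 21.35 pos [0.4985 0.182  0.426 ] rpy [-3.1401e+00  8.0000e-04  1.4297e+00] F [-0.2  0.  -0. ] w -0.001
[0.01, 2.52, 0.4, -0.02]
[0.0, 2.52, 0.4, -0.02]
[0.0, 2.52, 0.4, -0.02]
[0.0, 2.52, 0.4, -0.02]
```

Released, and the casting is unchanged. I move over the button and descend until just above it.

play_rows --moves '[0,2.5,0,0,0,0,2.5,0,0,0,0,2.5,0,0,0,0,2.55,0.6,0,0,0,0,0.8,0,0,0,0,0.8,0,0,0,0,0.6,0,0,0,0,0.3,0,0,0,0,0,0,0,0,0,0,0,0]'

```text
time_s: 22.6
ee_pos: [0.5982, 0.1681, 0.3965]
orientation: [3.141, 0.0, 1.43]
force: [0.7, -0.2, -0.1]
gripper_width: -0.003
```

play_rows --moves '[0,0,0.15,0,0,0,0,0.15,0,0,0,0,0.15,0,0,0,0,0.15,0,0,0,0,0.1,0,0,0,0,0.1,0,0,0,0,0.1,0,0,0,0,0.1,0,0,0,0,0.1,0,0,0,0,0.1,0,0,0,0,0,0,0]'

```text
time_s: 23.98
ee_pos: [0.5983, 0.1681, 0.3847]
orientation: [3.141, 0.0, 1.43]
force: [-1.1, -1.1, 5.9]
gripper_width: 0.001
```

play_rows --moves '[0,0,0.1,0,0,0,0,0.1,0,0,0,0,0.1,0,0,0,0,0.1,0,0,0,0,0.1,0,0,0,0,0.05,0,0,0,0,0.05,0,0,0,0,0,0,0]'

```text
time_s: 24.98
ee_pos: [0.5984, 0.1681, 0.378]
orientation: [3.141, -0.0, 1.43]
force: [-0.3, -0.2, 4.1]
gripper_width: 0.004
```

play_rows --moves '[0,0,0.05,0,0,0,0,0.05,0,0,0,0,0,0,0]'

```text
time_s: 25.35
ee_pos: [0.5983, 0.1681, 0.3774]
orientation: [3.141, -0.0, 1.43]
force: [0.1, 0.1, 5.8]
gripper_width: 0.001
```

play_rows --moves '[0,0,0.05,0,0,0,0,0,0,0]'

```text
time_s: 25.6
ee_pos: [0.5983, 0.1681, 0.3773]
orientation: [3.141, 0.0, 1.43]
force: [-0.7, -1.8, 8.0]
gripper_width: -0.002
```

play_rows --moves '[0,0,0.05,0,0,0,0,0.05,0,0,0,0,0,0,0,0,0,0,0,0]'

```text
time_s: 26.1
ee_pos: [0.5983, 0.1682, 0.3771]
orientation: [3.14, 0.0, 1.43]
force: [-1.9, -0.1, 11.0]
gripper_width: -0.001
```

The probe has bottomed: force rises to 11 N while the tool hardly moves. I retreat and check.

play_rows --moves '[0,0,-0.5,0,0,0,0,-1.5,0,0,0,0,-3,0,0,0,-3,-1.5,0,0,0,-4,0,0,0,0,-4,0,0,0,0,-4,0,0,0,0,0,0,0,0,0,0,0,0,0]'

```text
time_s: 27.22
ee_pos: [0.4502, 0.1888, 0.441]
orientation: [3.14, 0.0, 1.429]
force: [-0.1, -0.5, 0.5]
gripper_width: 0.001
```

Run:
```python
from h import *
from bench import r
np.set_printoptions(precision=4,suppress=True)
f=r.grab_frame("side");np.savez("pics/s9.npz",**f)
P=cloud(f);P0=cloud(np.load("pics/side0.npz"))
for n,p,im in(("before",P0,np.load("pics/side0.npz")["img"]),("after",P,f["img"])):
    m=(im.max(-1)<60)&(np.hypot(p[...,0]-.598,p[...,1]-.164)<.022)&(p[...,2]>.19);g=p[m];print(n,"button top z",m.sum(),np.percentile(g[:,2],[50,80,95]),g.mean(0))
g=cast(f,.42,.72,.05,.3);ft=g[(g[:,2]<.026)&(g[:,2]>.008)];wb=g[g[:,2]>.098];q=cv2.minAreaRect((ft[:,:2]*1000).astype(np.float32));print(q,np.median(ft[:,2]),wb.mean(0) if len(wb) else None)
# bystanders moved?
for b in((245,106,259,137),(186,145,211,164),(367,261,392,291)):
    sl=np.s_[b[1]:b[3],b[0]:b[2]];a=[x[sl][(x[sl][...,2]>.012)].mean(0) for x in(P0,P)];print("bystander shift mm",(a[1]-a[0])*1000)
s=r.read_state();print(s["time_s"],s["ee_pos"],np.round(s["force"],1))
cv2.imwrite("pics/s9.png",cv2.resize(f["img"][110:220,200:340],None,fx=5,fy=5,interpolation=2)[:,:,::-1])
```

```text
before button top z 82 [0.219  0.2205 0.2213] [0.5984 0.1616 0.2182]
after button top z 74 [0.2027 0.2044 0.2053] [0.5976 0.1604 0.202 ]
((557.3949584960938, 172.65794372558594), (56.11654281616211, 127.4648208618164), 82.6556167602539) 0.015380423291478065 [0.4986 0.1799 0.1048]
bystander shift mm [-0.1624  0.0308  0.2058]
bystander shift mm [-0.0187  3.6487 -3.7042]
bystander shift mm [-0.4652 -0.9153  1.2585]
27.275 [0.4506 0.1887 0.4408] [-0.5 -0.2  0.2]
```

View pics/s9.png

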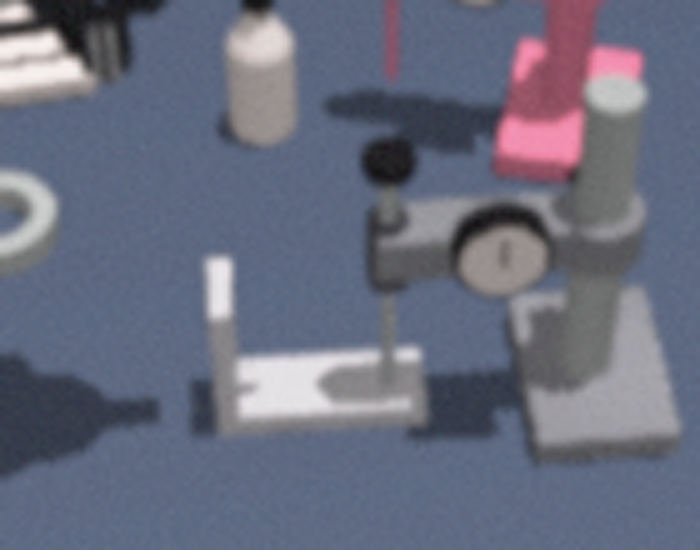

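The button has dropped 16 mm (crop (388,160)), and the pin ends in the recess at crop (388,383). The casting is upright, and the gripper is clear.

```bash
python3 -c "
from bench import r
print(r.close_job())"
```

```text
the job is handed in; nothing more can be done
None
```

The larger casting now stands upright under the grey stand, with the probe tip pressed down into its recess. The robot is clear of everything, and I handed the job in at about 27 s of the 67 s allowed.

**How it went:** My first grip, at the web's middle, held the casting too firmly and it lifted without pivoting. I set it down and regripped lightly at the web's upper corner. A quick lift then swung it most of the way up, and I eased it onto its foot. After that I regripped it centrally, carried it to the stand about 1–2 mm off the bench, moved it in under the tip at about that height, and set it down. I let go of the casting before pressing the button.

**Last checks:**
- **Probe:** the button top dropped from 0.219 to 0.203 m, about 16 mm, which matches the recess bottom. The press stopped firmly at 11 N with the tool hardly moving.
- **Casting:** the foot's top face is at 15–16 mm and the web top at about 105 mm, so it stands flat and upright.
- **Bystanders:** the oil can and master show shifts of about 1.6 mm or less, within camera noise. The ring gauge's reading differed by about 4 mm. The arm never went near it, so I put this down to its view being partly cut off or blocked, but I did not check further.
- **Camera disagreement:** the two cameras differed by about 2–5 mm in position. I did the final alignment in one view so the error cancelled.

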